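# Clamp the whetstone in its bench holder with the thumbwheel

## Task

The gouges need honing: take the whetstone that lies in its wooden tray near the stone holder (not the spare one at the back left), lower it gently between the holder's two jaws so that it lies flat and square on the bed bars, and let go of it. Then close the holder on it by rolling the recessed thumbwheel with a fingertip, stroke after stroke on the bit of rim that stands out of the slot, until the tray is tight against the fixed jaw and the sprung jaw plate is pushed about halfway back (4 mm of its 8 mm). Press the wheel only as hard as it needs, and never squeeze the stone hard or shove the jaw itself, and leave the other things on the bench where they are.

Things in the scene. Friction and masses are not known exactly. Their poses are not given: they have to be found in the camera images.
- stone_holder: Grey cast stone holder bolted to the bench, does not move: 318 mm long (y), 70 mm wide (x). Origin on the bench, under the middle of a properly clamped stone; z up. At the +y end the fixed jaw, 64 mm wide, rubber face at y = +75, top 27 mm high; facing it the moving jaw with its sprung plate, top 27.5 mm; behind that, at y -116 to -160, the wheel housing, 66 mm wide, top 36 mm high.
- holder_seat (a point): Point 14 mm above the holder's origin, level with the top of the two steel bed bars that run along y and carry the tray; axes as the holder's. A clamped tray has its underside's centre here. Lugs with bolt heads (14.5 mm high) lie beyond both ends, and the screw's end sticks out behind the housing, 22 mm high, to y = -184 mm at most.
- wheel_top (a point): Fixed: highest point of the thumbwheel's rim, mid width, 42 mm above the bench, at y = -138 mm of the holder; axes as the holder's. Knurled steel wheel 40 mm across, 14 mm wide, axle along y; its top 6 mm stand out of a slot (22 mm along y, 36 along x). Stroke the rim's top towards the holder's +x to close the jaw, -x to open. Stiff downwards: press 10 to 15 N, touch down slowly; over 25 N bends the spindle.
- thumbwheel (a joint): Wheel angle (rad): 0 jaw fully open, at most 7, starts at 0.9 to 2.1; grows as the rim's top goes to the holder's +x (closing). 1 rad moves the jaw 3 mm. Fingertip on rim: friction coefficient about 1. Turning takes about 5.5 N along the rim with the jaw free, 7.5 N with the plate halfway back, 9 N fully back. Self-locking: it stays when the finger lifts.
- moving_jaw (a joint): Travel of the moving jaw (m) from fully open towards the fixed jaw (holder's +y): 0.003 x wheel angle; driven only by the wheel. With the plate out, the space between plate and fixed jaw is 160 mm minus this travel.
- jaw_plate (a joint): How far the sprung jaw plate (60 mm wide, rubber faced, on two guide pins in front of the moving jaw) is pushed back towards that jaw (m): 0 out, 0.008 fully back. Spring 3 N per mm: halfway back it grips with 12 N.
- plate_face (a point): Middle of the rubber face of the sprung jaw plate, 21 mm above the bench; moves with the plate. x across the holder, y towards the fixed jaw.
- whetstone: Dark grey whetstone in a wooden tray, about 0.4 kg, lying left of the holder. Origin: centre of the tray's underside; y along its length, z up. Tray 60 mm wide (x), 150 long (y), 14 high; the stone on it is 46 wide, 136 long, its top 30 mm above the origin. Grip the stone across 46 mm near its middle, or the tray across 60 mm. Either end may face the fixed jaw.
- sanding_block: Bystander: cork-and-wood sanding block, 56 x 100 x 28 mm; origin centre of underside.
- oil_jar: Bystander: round jar with dark lid, 60 mm wide, 88 mm high; origin centre of underside.
- turned_gouge: Bystander: gouge with dark turned handle, 36 x 256 x 31 mm, lying along its y; origin centre of underside.
- broad_gouge: Bystander: broad gouge with pale handle, 37 x 353 x 31 mm, lying along its y; origin centre of underside.
- bowl_mid: Bystander: pale turned wooden bowl, 99 x 95 mm, 68 mm high; origin centre of underside.

How it is judged:
On the way, in this order (a step that is already met when the one before it is completed fails the run):
1. the whetstone's tray lies flat and square on the bed bars between the jaws, and the robot has let go of it (z of whetstone in the frame of stone_holder between 0.0105 and 0.0175 m and x of whetstone in the frame of stone_holder between -0.01 and 0.01 m and y of whetstone in the frame of stone_holder between -0.012 and 0.004 m and angle between the y axis of whetstone and the y axis of stone_holder, either way round below 0.12 rad and angle between whetstone's own z axis and vertical below 0.08 rad and contact force between the fingers and whetstone below 0.1 N), for 0.2 s.
2. with the stone lying there, a finger on the thumbwheel's rim has rolled it on past 2.5 rad in the closing direction (z of whetstone in the frame of stone_holder between 0.0105 and 0.0175 m and x of whetstone in the frame of stone_holder between -0.01 and 0.01 m and y of whetstone in the frame of stone_holder between -0.012 and 0.004 m and angle between the y axis of whetstone and the y axis of stone_holder, either way round below 0.12 rad and angle between whetstone's own z axis and vertical below 0.08 rad and contact force between the fingers and thumbwheel above 1 N and value of joint thumbwheel above 2.5 rad), for 0.05 s.
At the end, for the whole second after the job is handed in: The tray lies on the bed bars (flat within 0.08 rad, within 10 mm of the middle across, square within 0.06 rad), its end against the fixed jaw within 2.5 mm, held by the sprung plate which is pushed back 2.2 to 6 mm (gripping with more than 4 N), all at rest (z of whetstone in the frame of stone_holder between 0.0105 and 0.0175 m and x of whetstone in the frame of stone_holder between -0.01 and 0.01 m and y of whetstone in the frame of stone_holder between -0.0025 and 0.003 m and angle between the y axis of whetstone and the y axis of stone_holder, either way round below 0.06 rad and angle between whetstone's own z axis and vertical below 0.08 rad and value of joint jaw_plate between 0.0022 and 0.006 m and contact force between moving_jaw and whetstone above 4 N and linear speed of whetstone below 0.01 m/s and velocity of joint thumbwheel below 0.05 rad/s); the robot touches nothing.
It fails at once if the fingers press on the thumbwheel with more than 25 N (contact force between the fingers and thumbwheel above 25 N).
It fails at once if the stone is squeezed in, pushed into or dropped on the holder with more than 50 N (contact force between whetstone and stone_holder above 50 N).
It fails at once if the moving jaw or its plate is pushed by the robot with more than 8 N (contact force between the fingers and moving_jaw above 8 N).
It fails at once if a bystander is moved by more than 30 mm (distance of any of sanding_block, oil_jar, turned_gouge, broad_gouge, bowl_mid from where it was at the start of the episode above 0.03 m).
It also fails if it takes over 72 s, if anything falls off the work surface, if the arm or the gripper's body presses on something with over 40 N, if the wrist force passes 120 N, or if a joint passes its speed limit or range.

## Robot

A 7-joint arm with a two-finger parallel gripper is mounted at the origin on a cart in front of the work surface, level with it; the furniture and walls round the work are solid. World frame = base frame: x ahead of the robot, y to its left, z up, the work surface at z = 0. Lengths are in m, angles in rad, forces in N, time in s.
With the tool pointing down it reaches from about 0.35 to 0.9 m from the base axis. Payload 7.2 kg.
Tool frame: the origin (TCP) lies at the very end of the fingers, on their centre line; the grasp point (between the pads) lies 19 mm behind it; z points along the fingers, y is the line along which they close (so a half turn about z gives the same grasp; the last joint's range is limited). The gripper opens to 85 mm and grips with 20 to 120 N. Pads are 22 mm wide; open, the fingers measure 114 mm over their backs; the gripper's body (76 mm by 85 mm) begins 54 mm behind the grasp point. The pads swing forward as they close: fully open they stand 13 mm farther back than shut.
Start: joints at [-1.218, 0.411, -0.013, 1.596, 0.006, 1.134, -0.082], TCP at [0.255, 0.57, 0.207] pointing down, gripper open.
Joint ranges: [-2.95, 2.95], [-0.29, 1.99], [-1.47, 1.44], [0.14, 2.54], [-1.03, 4.17], [0.13, 1.85], [-2.86, 2.86]. Speed limits (rad/s): [2.39, 2.39, 3.01, 3.01, 3.14, 3.14, 3.14].

## Interface

Orientations are given as a rotation vector (axis times angle).
In Python, from station import r, imaging gives the robot as it stands. The module is installed in compiled form; this text tells all that it offers.
- The arm moves only by the shell command python3 -m inch 'ROWS' [FORCE]. ROWS is JSON, a list of rows, each an object with "delta_pos": the shift along the tool's x, y, z in cm, a list of three; "turn": the turn about the tool's z in rad; "hand": the finger opening in cm, from 0 to 8.54. In form: [{"delta_pos": [tx, ty, tz], "turn": turn, "hand": hand}, ...]. A call has exactly 8 rows; each row is the pose to reach, as a shift and turn from the pose commanded when the call began, along the tool's axes at that moment; what a row does not reach only later rows make up. A row lasts 1/12 s, in which the tool goes at most 41.7 mm and 7.16 degrees, less where a joint would pass 70% of its speed; a pose out of reach is approached as far as the arm can. A call with a gripper value outside its range is refused whole. The fingers move at their own pace and stop on an object; FORCE is the grip in N (left out, the last holds). Time passes only in rows, so rows that repeat a pose let the fingers close, or fill a call up. It gives the time, the measured TCP pose, the force, the opening and the grip force at its end, in the units of the state.
- r.read_state(): the state, without advancing time (a new reading comes with each control period).
- imaging.grab_frame(name): name is "scene" or "side" or "wrist"; returns the picture (384x512x3 uint8, red, green, blue); there is no depth.
- imaging.camera_info(name): a dict with "camera_matrix" (3x3 intrinsics, pixels), "dist_coeffs" ([k1, k2, p1, p2, k3] as OpenCV has them; the pictures are not rectified), "cam_to_world" (4x4, takes a point from camera to world coordinates). Camera axes: x right, y down, z forward; pixel columns grow to the right and rows downward; lengths in m; the calibration is good to about 2 mm. A picture is of the moment at which its call begins: read the wrist's pose just before it. camera_info takes no time and is no camera call; for the wrist camera it gives the pose at the moment of the call.
- r.job_done(): hands the job in; it is judged then, once.
The state is a dict: "time": time; "joints": joint angles; "joint_vel": joint speeds; "tau": joint torques, N m; "ee_pos": TCP position; "tool_rot": TCP orientation; "force": force on the tool from outside, world axes, zero at the start; "torque": the same for the moment, N m; "finger_gap": finger opening in m; "grasp_force": force on a finger pad.
Only numpy, scipy, OpenCV 4.12 (cv2) and the standard library are available. Lean on these libraries where they do the work, as an engineer would, in place of code of your own. Each camera call takes 0.05 s, during which the arm holds its last target. There are 200 camera calls.

## Working session

There is one attempt and no reset: what is moved stays moved. The work goes in short steps, Python scripts to look and compute and a shell command to move; the robot and the scene stay as the last step left them, time stands still between calls to the robot, and variables do not carry over. Pictures are saved under pics/ and viewed, at most 10 in all, crops included, and the job is handed in when it is done.

```bash
mkdir -p pics
python3 - <<'E'
from station import r, imaging
import cv2,numpy as np
print(r.read_state())
for n in ("scene","side"):
    im=imaging.grab_frame(n); cv2.imwrite(f"pics/{n}0.png",cv2.resize(im[:,:,::-1],None,fx=1.5,fy=1.5)); np.save(f"pics/{n}0.npy",im)
    print(n,imaging.camera_info(n))
im=imaging.grab_frame("wrist");cv2.imwrite("pics/wrist0.png",im[:,:,::-1]);print(imaging.camera_info("wrist"))
E
```

```text
{'time': 0.0, 'joints': array([-1.2182136 ,  0.41191063, -0.01271745,  1.59705633,  0.00561901,
        1.13426233, -0.08217731]), 'joint_vel': array([-0.00184738, -0.00035065, -0.00076106, -0.00071345,  0.00088026,
       -0.00098778,  0.00024459]), 'tau': array([-9.39652055e-04, -6.00623059e+01,  6.81747012e-01, -2.99422520e+01,
        1.38241594e-02,  1.04419776e-02,  2.77125616e-05]), 'ee_pos': array([0.25512427, 0.56998003, 0.20664134]), 'tool_rot': array([-6.55962128e-01, -3.07213381e+00,  2.49324429e-03]), 'force': array([ 0.09390164, -0.7925732 ,  0.79528432]), 'torque': array([-0.0076115 ,  0.02440943,  0.03542246]), 'grasp_force': 0.0, 'finger_gap': 0.08546449183234549}
scene {'camera_matrix': array([[429.66839648,   0.        , 259.66777518],
       [  0.        , 429.66839648, 186.26228644],
       [  0.        ,   0.        ,   1.        ]]), 'dist_coeffs': array([-0.06303568,  0.        ,  0.        ,  0.        ,  0.        ]), 'cam_to_world': array([[-0.89845538, -0.2380783 ,  0.3689128 ,  0.02570463],
       [-0.43878868,  0.45707585, -0.77365765,  1.21596717],
    
[... 568 characters left out ...]
98,  0.84828616],
       [ 0.        ,  0.        ,  0.        ,  1.        ]])}
{'camera_matrix': array([[320.30813979,   0.        , 259.79134185],
       [  0.        , 320.30813979, 192.4214259 ],
       [  0.        ,   0.        ,   1.        ]]), 'dist_coeffs': array([-0.08107215,  0.        ,  0.        ,  0.        ,  0.        ]), 'cam_to_world': array([[ 4.08624792e-01,  8.67224202e-01,  2.84513557e-01,
         1.82662455e-01],
       [ 9.12701913e-01, -3.87922333e-01, -1.28419164e-01,
         6.02805495e-01],
       [-9.99044151e-04,  3.12151321e-01, -9.50031870e-01,
         3.73691510e-01],
       [ 0.00000000e+00,  0.00000000e+00,  0.00000000e+00,
         1.00000000e+00]])}
```

View pics/scene0.png

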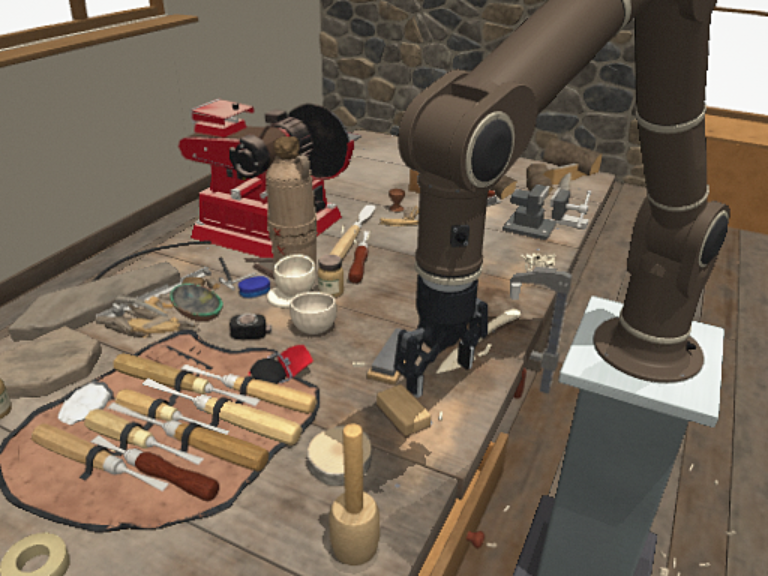

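View pics/side0.png

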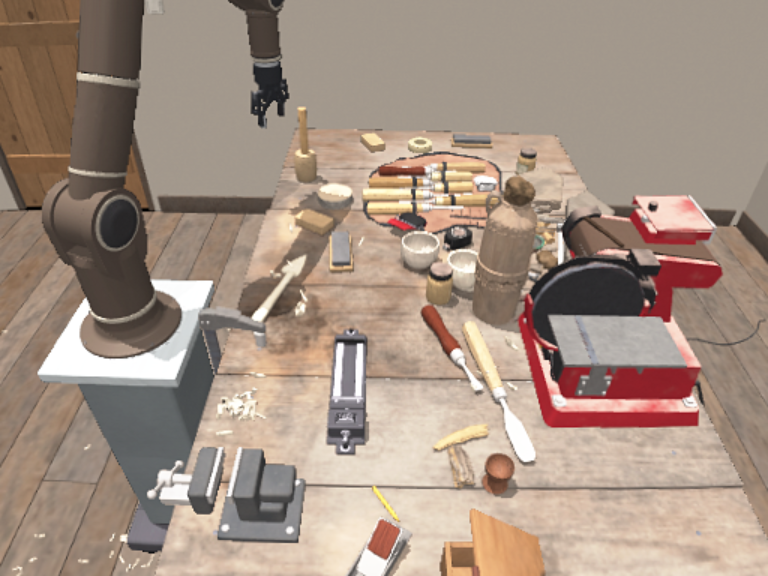

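The side view shows the holder at about (348,390), with its wheel housing at the near end (346,425), and the tray at (341,250). The scene view is partly blocked by the gripper. I'll enlarge the side crop and write helpers.

```bash
cat > h.py <<'E'
from station import r, imaging
import cv2,numpy as np
from scipy.spatial.transform import Rotation as R
def ray(ci,uv):
    p=cv2.undistortPoints(np.array(uv,float).reshape(-1,1,2),ci["camera_matrix"],ci["dist_coeffs"]).reshape(-1,2)
    T=ci["cam_to_world"]; d=np.c_[p,np.ones(len(p))]@T[:3,:3].T
    return T[:3,3],d
def onplane(ci,uv,z):
    o,d=ray(ci,uv); z=np.broadcast_to(z,len(d)); return o+d*((z-o[2])/d[:,2])[:,None]
def proj(ci,P):
    T=np.linalg.inv(ci["cam_to_world"]); P=np.atleast_2d(P)
    return cv2.projectPoints(np.array(P,float),cv2.Rodrigues(T[:3,:3])[0],T[:3,3],ci["camera_matrix"],ci["dist_coeffs"])[0].reshape(-1,2)
E
python3 - <<'E'
import numpy as np,cv2
im=np.load("pics/side0.npy")[:,:,::-1]
a=cv2.resize(im[215:305,205:260],None,fx=6.5,fy=6.5,interpolation=cv2.INTER_CUBIC)
b=cv2.resize(im[145:190,205:250],None,fx=8,fy=8,interpolation=cv2.INTER_CUBIC)
c=np.zeros((600,a.shape[1]+b.shape[1]+10,3),np.uint8);c[:a.shape[0],:a.shape[1]]=a;c[:b.shape[0],-b.shape[1]:]=b
print(a.shape,b.shape);cv2.imwrite("pics/crop1.png",c)
E
```

```text
(585, 358, 3) (360, 360, 3)
```

View pics/crop1.png

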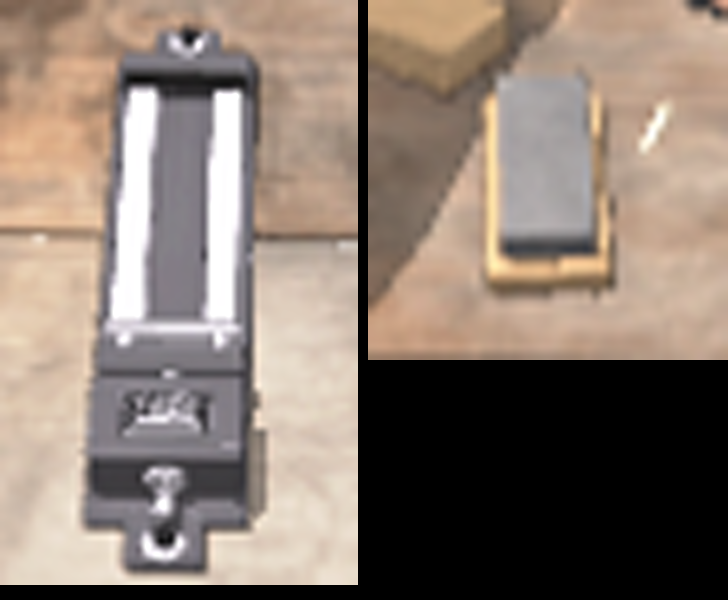

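The crop shows the holder's fixed jaw (front top edge, crop y≈80), the housing top (near edge crop y≈459) and the stone's top face (crop corners (500,75)–(594,235)).

Run:
```python
from h import *
ci=imaging.camera_info("side")
A=lambda p:np.array(p)/6.5+[205-.4,215-.4]
B=lambda p:(np.array(p)-[368,0])/8+[205-.4,145-.4]
h=onplane(ci,A([(122,80),(255,78),(97,375),(250,377),(92,458),(243,460)]),[.027,.027,.036,.036,.036,.036]);print(h.round(4))
f=h[:2].mean(0)[:2];w=h[4:].mean(0)[:2];d=f-w;print("len(.235)",np.linalg.norm(d),"yaw y-axis",np.arctan2(d[1],d[0])*57.3-90)
u=d/np.linalg.norm(d);print("origin",f-.075*u,w+.16*u,"wheel",w+.022*u)
s=onplane(ci,B([(500,75),(585,75),(594,235),(500,234)]),.03);print(s.round(4));print(s.mean(0))
a=s[:2].mean(0)-s[2:].mean(0);print(np.linalg.norm(a),np.arctan2(a[1],a[0])*57.3-90,np.linalg.norm(s[0]-s[1]),np.linalg.norm(s[2]-s[3]))
```

```text
[[ 0.4729 -0.0673  0.027 ]
 [ 0.5379 -0.0639  0.027 ]
 [ 0.4762 -0.2538  0.036 ]
 [ 0.5416 -0.2529  0.036 ]
 [ 0.4776 -0.2966  0.036 ]
 [ 0.5401 -0.2958  0.036 ]]
len(.235) 0.23062984159879593 yaw y-axis 0.8706846683209335
origin [ 0.50650794 -0.14055846] [ 0.50644204 -0.1361888 ] wheel [ 0.50852294 -0.27417311]
[[0.4329 0.3441 0.03  ]
 [0.4759 0.3457 0.03  ]
 [0.4879 0.2105 0.03  ]
 [0.4437 0.2097 0.03  ]]
[0.46009165 0.27751857 0.03      ]
0.13525663545931196 4.851683625203364 0.043028528860717494 0.044217943614563084
```

```bash
python3 -m inch '[{"delta_pos":[-30.7,-18.3,0],"turn":1.065,"hand":8.5},{"delta_pos":[-30.7,-18.3,0],"turn":1.065,"hand":8.5},{"delta_pos":[-30.7,-18.3,0],"turn":1.065,"hand":8.5},{"delta_pos":[-30.7,-18.3,0],"turn":1.065,"hand":8.5},{"delta_pos":[-30.7,-18.3,0],"turn":1.065,"hand":8.5},{"delta_pos":[-30.7,-18.3,0],"turn":1.065,"hand":8.5},{"delta_pos":[-30.7,-18.3,0],"turn":1.065,"hand":8.5},{"delta_pos":[-30.7,-18.3,0],"turn":1.065,"hand":8.5}]' 30
python3 - <<'E'
from h import *
st=r.read_state();print(st["ee_pos"],R.from_rotvec(st["tool_rot"]).as_matrix().round(3))
E
```

```text
time: 0.82
ee_pos: [0.4476, 0.2958, 0.2076]
tool_rot: [-2.056, -2.375, -0.0]
force: [0.3, 0.0, -0.5]
finger_gap: 0.0852
grasp_force: 0.0
[0.4475975  0.29584014 0.20756879] [[-0.143  0.99  -0.   ]
 [ 0.99   0.143  0.   ]
 [ 0.    -0.    -1.   ]]
```

```bash
python3 -m inch '[{"delta_pos":[0,0,0],"turn":0,"hand":8.5},{"delta_pos":[0,0,0],"turn":0,"hand":8.5},{"delta_pos":[0,0,0],"turn":0,"hand":8.5},{"delta_pos":[0,0,0],"turn":0,"hand":8.5},{"delta_pos":[0,0,0],"turn":0,"hand":8.5},{"delta_pos":[0,0,0],"turn":0,"hand":8.5},{"delta_pos":[0,0,0],"turn":0,"hand":8.5},{"delta_pos":[0,0,0],"turn":0,"hand":8.5}]'
python3 - <<'E'
from h import *
st=r.read_state();print(st["ee_pos"],R.from_rotvec(st["tool_rot"]).as_matrix().round(3))
ci=imaging.camera_info("wrist");im=imaging.grab_frame("wrist");np.save("pics/w1.npy",im);np.save("pics/w1c.npy",ci,allow_pickle=True)
cv2.imwrite("pics/w1.png",im[:,:,::-1]);print(ci["cam_to_world"].round(3))
E
```

```text
time: 1.48
ee_pos: [0.4466, 0.2982, 0.2074]
tool_rot: [-2.047, -2.383, 0.0]
force: [-0.2, -0.6, 0.0]
finger_gap: 0.0853
grasp_force: 0.0
[0.44661571 0.29820625 0.20742863] [[-0.151  0.989 -0.   ]
 [ 0.989  0.151 -0.   ]
 [ 0.    -0.    -1.   ]]
[[ 0.989  0.143  0.047  0.435]
 [ 0.15  -0.939 -0.308  0.377]
 [ 0.     0.312 -0.95   0.374]
 [ 0.     0.     0.     1.   ]]
```

View pics/w1.png

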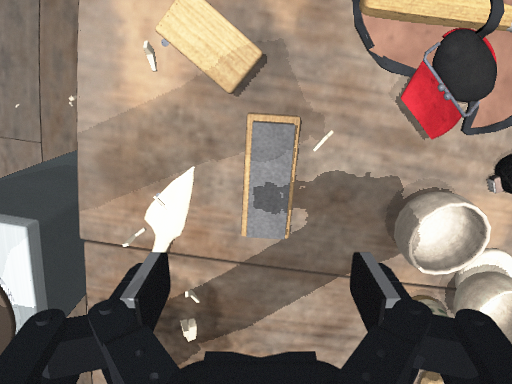

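The wrist view shows the tray outline: far corners near (249,115) and (300,117), near end at about row 237. Measure by masks.

Run:
```python
from h import *
ci=np.load("pics/w1c.npy",allow_pickle=True).item();im=np.load("pics/w1.npy")
hsv=cv2.cvtColor(im,cv2.COLOR_RGB2HSV)
roi=np.zeros(im.shape[:2],np.uint8);roi[105:250,232:312]=1
m=((hsv[...,1]<60)&(hsv[...,2]<140)).astype(np.uint8)*roi
m=cv2.morphologyEx(m,cv2.MORPH_OPEN,np.ones((3,3),np.uint8))
n,l,s,c=cv2.connectedComponentsWithStats(m);k=1+s[1:,4].argmax();print(s[k])
cs=cv2.findContours((l==k).astype(np.uint8),0,2)[0][0]
P=onplane(ci,cs.reshape(-1,2),.03)[:,:2]
(c,wh,a)=cv2.minAreaRect((P*1000).astype(np.float32));print("stone",c,wh,a)
# tray+stone mask: stone or orange
o=((hsv[...,0]<25)&(hsv[...,1]>110)&(hsv[...,2]>110)).astype(np.uint8)*roi
ys,xs=np.nonzero(o);print(ys.min(),ys.max(),xs.min(),xs.max())
for y in (120,150,180,210,230,236,240): print(y,[tuple(im[y,x]) for x in range(238,256,3)], np.nonzero(o[y])[0])
```

```text
[251 122  44  39 999]
stone (456.89398193359375, 324.7292785644531) (46.12472152709961, 41.276214599609375) 8.187845230102539
116 222 244 295
120 [(np.uint8(150), np.uint8(131), np.uint8(113)), (np.uint8(153), np.uint8(134), np.uint8(117)), (np.uint8(153), np.uint8(135), np.uint8(121)), (np.uint8(199), np.uint8(163), np.uint8(122)), (np.uint8(222), np.uint8(180), np.uint8(129)), (np.uint8(175), np.uint8(142), np.uint8(106))] []
150 [(np.uint8(151), np.uint8(130), np.uint8(114)), (np.uint8(152), np.uint8(135), np.uint8(119)), (np.uint8(142), np.uint8(125), np.uint8(110)), (np.uint8(227), np.uint8(187), np.uint8(138)), (np.uint8(196), np.uint8(161), np.uint8(118)), (np.uint8(126), np.uint8(126), np.uint8(127))] []
180 [(np.uint8(160), np.uint8(140), np.uint8(128)), (np.uint8(156), np.uint8(139), np.uint8(125)), (np.uint8(213), np.uint8(171), np.uint8(124)), (np.uint8(243), np.uint8(214), np.uint8(158)), (np.uint8(137), np.uint8(139), np.uint8(144)), (np.uint8(138), np.uint8(137), np.uint8(140))] []
210 [(np.uint8(174), np.uint8(151), np.uint8(132)), (np.uint8(168), np.uint8(150), np.ui
[... 371 characters left out ...]
8(134), np.uint8(135)), (np.uint8(150), np.uint8(148), np.uint8(150)), (np.uint8(136), np.uint8(137), np.uint8(139))] []
236 [(np.uint8(155), np.uint8(134), np.uint8(118)), (np.uint8(167), np.uint8(145), np.uint8(129)), (np.uint8(188), np.uint8(157), np.uint8(129)), (np.uint8(154), np.uint8(153), np.uint8(151)), (np.uint8(155), np.uint8(155), np.uint8(156)), (np.uint8(139), np.uint8(139), np.uint8(140))] []
240 [(np.uint8(156), np.uint8(134), np.uint8(117)), (np.uint8(164), np.uint8(143), np.uint8(128)), (np.uint8(165), np.uint8(145), np.uint8(127)), (np.uint8(161), np.uint8(141), np.uint8(126)), (np.uint8(163), np.uint8(144), np.uint8(129)), (np.uint8(173), np.uint8(151), np.uint8(133))] []
```

Stone is blue-grey neutral; use saturation only (chroma) to include its shadowed part.

```bash
cat >> h.py <<'E'
def stone(ci,im,roi,z,sat=14):
    x0,x1,y0,y1=roi; s=im[y0:y1,x0:x1].astype(int)
    m=((s[...,0]-s[...,2])<sat).astype(np.uint8)
    m=cv2.morphologyEx(cv2.morphologyEx(m,cv2.MORPH_CLOSE,np.ones((3,3),np.uint8)),cv2.MORPH_OPEN,np.ones((5,5),np.uint8))
    n,l,st,_=cv2.connectedComponentsWithStats(m);k=1+st[1:,4].argmax()
    c=cv2.findContours((l==k).astype(np.uint8),0,2)[0][0].reshape(-1,2)+[x0,y0]
    rc=cv2.minAreaRect((onplane(ci,c,z)[:,:2]*1000).astype(np.float32))
    print("box",st[k],"stone",np.round(rc[0],1),np.round(rc[1],1),rc[2]); return rc
E
python3 - <<'E'
from h import *
ci=np.load("pics/w1c.npy",allow_pickle=True).item();im=np.load("pics/w1.npy")
rc=stone(ci,im,(232,312,105,250),.03)
# tray: far corners on z=.014
print(onplane(ci,[(248.5,114.5),(300.5,117)],.014))
E
```

```text
box [  15   17   48  117 4628] stone [461.2 277.6] [ 44.9 135. ] 5.094843864440918
[[0.42707035 0.34773237 0.014     ]
 [0.48422814 0.35378293 0.014     ]]
```

```bash
python3 -m inch '[{"delta_pos":[-2.26,1.11,3],"turn":0.064,"hand":8.5},{"delta_pos":[-2.26,1.11,6],"turn":0.064,"hand":8.5},{"delta_pos":[-2.26,1.11,9],"turn":0.064,"hand":8.5},{"delta_pos":[-2.26,1.11,12],"turn":0.064,"hand":8.5},{"delta_pos":[-2.26,1.11,14],"turn":0.064,"hand":8.5},{"delta_pos":[-2.26,1.11,14],"turn":0.064,"hand":8.5},{"delta_pos":[-2.26,1.11,14],"turn":0.064,"hand":8.5},{"delta_pos":[-2.26,1.11,14],"turn":0.064,"hand":8.5}]'
python3 - <<'E'
from h import *
st=r.read_state();M=R.from_rotvec(st["tool_rot"]).as_matrix();print(st["ee_pos"],np.arctan2(M[1,1],M[0,1])*57.3,M[:,2])
ci=imaging.camera_info("wrist");im=imaging.grab_frame("wrist");cv2.imwrite("pics/w2.png",im[:,:,::-1])
E
```

```text
time: 2.2
ee_pos: [0.4622, 0.2775, 0.0687]
tool_rot: [2.124, 2.315, 0.002]
force: [0.4, 0.6, 0.1]
finger_gap: 0.0852
grasp_force: 0.0
[0.46215774 0.27753496 0.06873489] 4.927838491553069 [ 1.37228810e-03  8.99285816e-04 -9.99998654e-01]
```

View pics/w2.png

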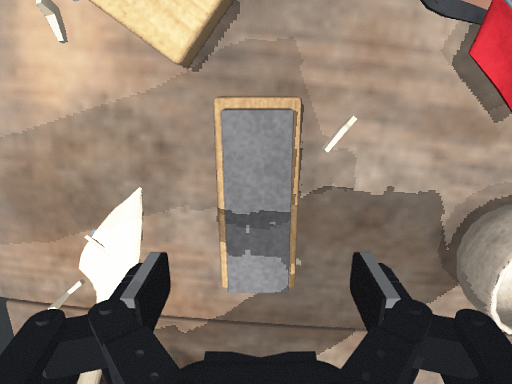

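The wrist view shows the tray centred between the fingers (columns 215–300, fingers at 165 and 355). Descend, then close.

```bash
python3 -m inch '[{"delta_pos":[0,0,2],"turn":0,"hand":8.5},{"delta_pos":[0,0,3.5],"turn":0,"hand":8.5},{"delta_pos":[0,0,4.5],"turn":0,"hand":8.5},{"delta_pos":[0,0,5.1],"turn":0,"hand":8.5},{"delta_pos":[0,0,5.25],"turn":0,"hand":8.5},{"delta_pos":[0,0,5.25],"turn":0,"hand":8.5},{"delta_pos":[0,0,5.25],"turn":0,"hand":8.5},{"delta_pos":[0,0,5.25],"turn":0,"hand":8.5}]' 30
python3 -m inch '[{"delta_pos":[0,0,0],"turn":0,"hand":5.5},{"delta_pos":[0,0,0],"turn":0,"hand":5.5},{"delta_pos":[0,0,0],"turn":0,"hand":3},{"delta_pos":[0,0,0],"turn":0,"hand":3},{"delta_pos":[0,0,0],"turn":0,"hand":3},{"delta_pos":[0,0,0],"turn":0,"hand":3},{"delta_pos":[0,0,0],"turn":0,"hand":3},{"delta_pos":[0,0,0],"turn":0,"hand":3}]' 30
```

```text
time: 2.92
ee_pos: [0.4618, 0.2773, 0.0158]
tool_rot: [2.124, 2.315, 0.002]
force: [-0.1, 1.3, 0.1]
finger_gap: 0.0849
grasp_force: 0.0
time: 3.58
ee_pos: [0.4613, 0.277, 0.015]
tool_rot: [-2.124, -2.315, 0.0]
force: [0.6, 0.2, -0.3]
finger_gap: 0.0301
grasp_force: 0.0
```

Run:
```python
from h import *
st=r.read_state();print(st["ee_pos"],st["finger_gap"],st["grasp_force"])
im=imaging.grab_frame("wrist");im2=imaging.grab_frame("side")
a=cv2.resize(im,None,fx=.8,fy=.8);b=cv2.resize(im2[130:200,190:270],None,fx=4.5,fy=4.5,interpolation=cv2.INTER_CUBIC)
c=np.zeros((330,790,3),np.uint8);c[:a.shape[0],:a.shape[1]]=a;c[:b.shape[0],420:420+b.shape[1]]=b
cv2.imwrite("pics/w3.png",c[:,:,::-1])
```

```text
[0.46130814 0.27703704 0.01497839] 0.03005906036524125 0.0
```

View pics/w3.png

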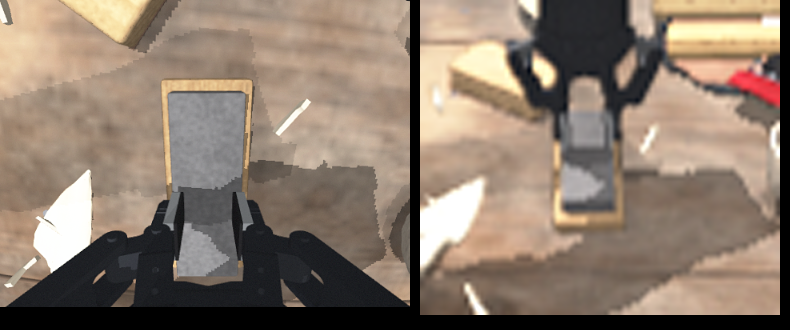

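Run:
```python
from h import *
st=r.read_state();e=st["ee_pos"]
out=[]
for n,x0,y0,w,h_ in (("wrist",190,210,150,140),("side",195,130,60,56)):
    im=imaging.grab_frame(n).copy();ci=imaging.camera_info(n)
    f=390/w
    c=cv2.resize(im[y0:y0+h_,x0:x0+w],None,fx=f,fy=f,interpolation=cv2.INTER_CUBIC)
    for z,col in ((.016,(255,0,0)),(.03,(0,255,0)),(.045,(255,255,0))):
        for sx in (-.015,.015):
            for sy in (-.011,.011):
                u=proj(ci,[e[0]+sx,e[1]+sy,z])[0]
                cv2.circle(c,tuple(np.int32((u+.5-[x0,y0])*f)),3,col,-1)
    out.append(c[:364])
cv2.imwrite("pics/w4.png",np.hstack(out)[:,:,::-1])
```

```text
(no output)
```

View pics/w4.png

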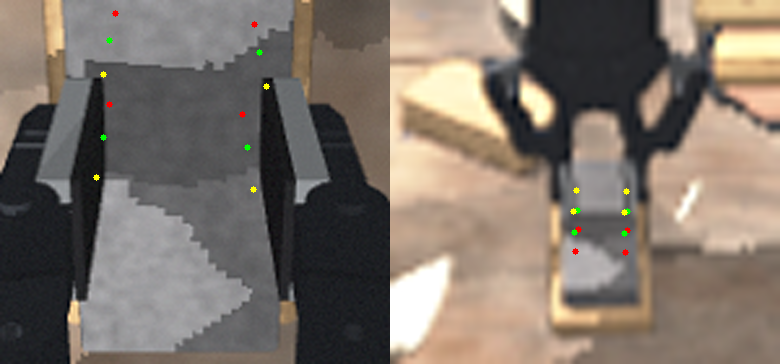

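The overlay shows the fingertips really at z≈0.045 (yellow marks fit the front tip corner at crop (103,78)), although the TCP reads 0.015. They closed above the stone, so the physical tips sit about 25–30 mm behind the reported TCP. Reopen, go lower step by step watching force, and close again.

```bash
python3 -m inch '[{"delta_pos":[0,0,0],"turn":0,"hand":8.5},{"delta_pos":[0,0,0],"turn":0,"hand":8.5},{"delta_pos":[0,0,0],"turn":0,"hand":8.5},{"delta_pos":[0,0,0],"turn":0,"hand":8.5},{"delta_pos":[0,0,0.5],"turn":0,"hand":8.5},{"delta_pos":[0,0,1],"turn":0,"hand":8.5},{"delta_pos":[0,0,1.5],"turn":0,"hand":8.5},{"delta_pos":[0,0,1.5],"turn":0,"hand":8.5}]' 30
python3 -m inch '[{"delta_pos":[0,0,0.2],"turn":0,"hand":8.5},{"delta_pos":[0,0,0.4],"turn":0,"hand":8.5},{"delta_pos":[0,0,0.6],"turn":0,"hand":8.5},{"delta_pos":[0,0,0.8],"turn":0,"hand":8.5},{"delta_pos":[0,0,0.8],"turn":0,"hand":8.5},{"delta_pos":[0,0,0.8],"turn":0,"hand":8.5},{"delta_pos":[0,0,0.8],"turn":0,"hand":8.5},{"delta_pos":[0,0,0.8],"turn":0,"hand":8.5}]' 30
python3 - <<'E'
from h import *
st=r.read_state();e=st["ee_pos"];print(e,st["force"])
im=imaging.grab_frame("wrist").copy();ci=imaging.camera_info("wrist")
x0,y0,w,f=120,190,270,2.8
c=cv2.resize(im[y0:y0+190,x0:x0+w],None,fx=f,fy=f,interpolation=cv2.INTER_CUBIC)
for dz,col in ((.0,(255,0,0)),(.015,(0,255,0)),(.03,(255,255,0)),(.045,(0,255,255))):
  for sx in (-.0425,.0425):
    for sy in (-.011,.011):
        u=proj(ci,[e[0]+sx,e[1]+sy,e[2]+dz])[0];cv2.circle(c,tuple(np.int32((u+.5-[x0,y0])*f)),3,col,-1)
cv2.imwrite("pics/w5.png",c[:,:,::-1])
E
```

```text
time: 4.45
ee_pos: [0.4605, 0.2766, -0.0013]
tool_rot: [-2.124, -2.315, 0.003]
force: [0.2, -0.3, 0.1]
finger_gap: 0.0847
grasp_force: 0.0
time: 5.12
ee_pos: [0.4614, 0.2771, -0.0079]
tool_rot: [2.124, 2.315, 0.0]
force: [-0.9, -0.0, 0.1]
finger_gap: 0.0846
grasp_force: 0.0
[ 0.4613963   0.2771034  -0.00787019] [-0.94305828 -0.02079191  0.09983158]
```

View pics/w5.png

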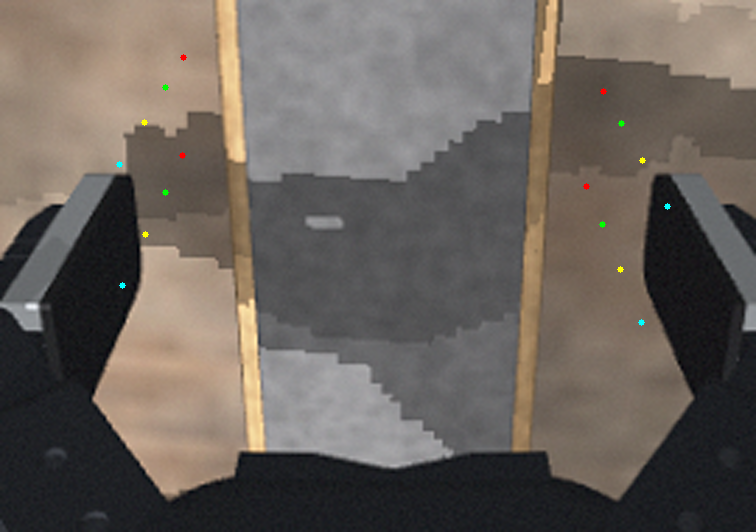

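Tip corners sit at the cyan marks (≈43 mm above reported TCP when open), confirming a ~29 mm tool-length offset. Lower 7 mm more and close.

```bash
python3 -m inch '[{"delta_pos":[0,0,0.3],"turn":0,"hand":8.5},{"delta_pos":[0,0,0.6],"turn":0,"hand":8.5},{"delta_pos":[0,0,0.7],"turn":0,"hand":7},{"delta_pos":[0,0,0.7],"turn":0,"hand":6},{"delta_pos":[0,0,0.7],"turn":0,"hand":5},{"delta_pos":[0,0,0.7],"turn":0,"hand":4},{"delta_pos":[0,0,0.7],"turn":0,"hand":4},{"delta_pos":[0,0,0.7],"turn":0,"hand":3}]' 30
python3 -m inch '[{"delta_pos":[0,0,0],"turn":0,"hand":3},{"delta_pos":[0,0,0],"turn":0,"hand":3},{"delta_pos":[0,0,0],"turn":0,"hand":3},{"delta_pos":[0,0,0],"turn":0,"hand":3},{"delta_pos":[0,0,0],"turn":0,"hand":3},{"delta_pos":[0,0,0],"turn":0,"hand":3},{"delta_pos":[0,0,0],"turn":0,"hand":3},{"delta_pos":[0,0,0],"turn":0,"hand":3}]' 30
```

```text
time: 5.83
ee_pos: [0.4609, 0.2769, -0.0147]
tool_rot: [-2.124, -2.314, 0.001]
force: [-2.8, -0.7, 4.9]
finger_gap: 0.0568
grasp_force: 30.9
time: 6.5
ee_pos: [0.4609, 0.2769, -0.0148]
tool_rot: [-2.124, -2.314, 0.001]
force: [-2.3, -1.5, 5.0]
finger_gap: 0.0568
grasp_force: 31.1
```

Gap 57 mm with 5 N up: the tips are catching on the tray's upper edge (tips z≈0.014). Open, raise 5 mm, re-close on the stone.

```bash
python3 -m inch '[{"delta_pos":[0,0,0],"turn":0,"hand":7},{"delta_pos":[0,0,0],"turn":0,"hand":7},{"delta_pos":[0,0,-0.25],"turn":0,"hand":7},{"delta_pos":[0,0,-0.5],"turn":0,"hand":7},{"delta_pos":[0,0,-0.5],"turn":0,"hand":6},{"delta_pos":[0,0,-0.5],"turn":0,"hand":5},{"delta_pos":[0,0,-0.5],"turn":0,"hand":4},{"delta_pos":[0,0,-0.5],"turn":0,"hand":3}]' 30
python3 -m inch '[{"delta_pos":[0,0,0],"turn":0,"hand":3},{"delta_pos":[0,0,0],"turn":0,"hand":3},{"delta_pos":[0,0,0],"turn":0,"hand":3},{"delta_pos":[0,0,0],"turn":0,"hand":3},{"delta_pos":[0,0,0],"turn":0,"hand":3},{"delta_pos":[0,0,0],"turn":0,"hand":3},{"delta_pos":[0,0,0],"turn":0,"hand":3},{"delta_pos":[0,0,0],"turn":0,"hand":3}]' 30
```

```text
time: 7.17
ee_pos: [0.4613, 0.2771, -0.0097]
tool_rot: [-2.124, -2.315, -0.0]
force: [-1.1, -0.5, 5.0]
finger_gap: 0.0451
grasp_force: 31.2
time: 7.83
ee_pos: [0.4613, 0.2772, -0.0097]
tool_rot: [-2.124, -2.315, -0.0]
force: [-1.5, 0.2, 5.1]
finger_gap: 0.045
grasp_force: 31.2
```

Gripping the stone at 45 mm. Lift and check.

```bash
python3 -m inch '[{"delta_pos":[0,0,-0.5],"turn":0,"hand":3},{"delta_pos":[0,0,-1.5],"turn":0,"hand":3},{"delta_pos":[0,0,-3],"turn":0,"hand":3},{"delta_pos":[0,0,-5],"turn":0,"hand":3},{"delta_pos":[0,0,-7],"turn":0,"hand":3},{"delta_pos":[0,0,-9],"turn":0,"hand":3},{"delta_pos":[0,0,-10],"turn":0,"hand":3},{"delta_pos":[0,0,-10],"turn":0,"hand":3}]' 40
python3 - <<'E'
from h import *
st=r.read_state();print(st["force"],st["torque"])
im=imaging.grab_frame("wrist");im2=imaging.grab_frame("side");np.save("pics/w6.npy",im)
a=cv2.resize(im,None,fx=.8,fy=.8);b=cv2.resize(im2[110:190,190:270],None,fx=4,fy=4,interpolation=cv2.INTER_CUBIC)
c=np.zeros((330,790,3),np.uint8);c[:a.shape[0],:a.shape[1]]=a;c[:b.shape[0],420:420+b.shape[1]]=b
cv2.imwrite("pics/w6.png",c[:,:,::-1])
E
```

```text
time: 8.5
ee_pos: [0.4625, 0.2778, 0.0923]
tool_rot: [2.124, 2.314, 0.006]
force: [-0.1, 0.1, -4.4]
finger_gap: 0.045
grasp_force: 43.5
[-0.11547418  0.10276397 -4.42605785] [ 0.07666425 -0.02834593  0.01582   ]
```

View pics/w6.png

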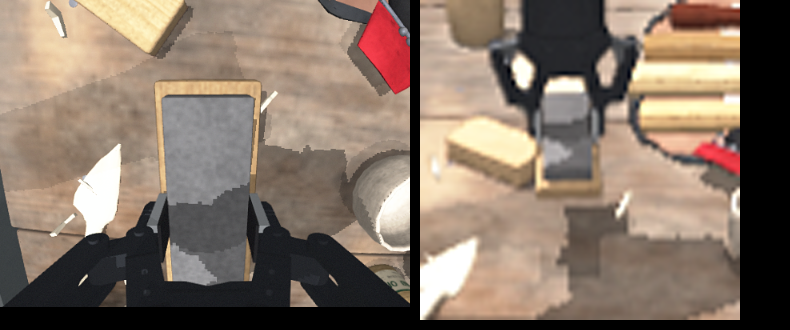

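The wrist and side views show the stone lifted level between the fingers (weight 4.4 N), the tray's front edge at row ~80 of the left panel. Carry it to above the holder.

```bash
python3 -m inch '[{"delta_pos":[-2,0,0],"turn":0.01,"hand":3},{"delta_pos":[-5,0.1,0],"turn":0.02,"hand":3},{"delta_pos":[-9,0.2,0],"turn":0.03,"hand":3},{"delta_pos":[-13,0.3,0],"turn":0.04,"hand":3},{"delta_pos":[-17,0.4,0],"turn":0.05,"hand":3},{"delta_pos":[-20,0.5,0],"turn":0.06,"hand":3},{"delta_pos":[-23,0.6,0],"turn":0.07,"hand":3},{"delta_pos":[-25,0.7,0],"turn":0.07,"hand":3}]'
python3 -m inch '[{"delta_pos":[-3,0,0],"turn":0,"hand":3},{"delta_pos":[-6,0,0],"turn":0,"hand":3},{"delta_pos":[-9,0,0],"turn":0,"hand":3},{"delta_pos":[-12,0,0],"turn":0,"hand":3},{"delta_pos":[-14.5,0,0],"turn":0,"hand":3},{"delta_pos":[-16.5,0,0],"turn":0,"hand":3},{"delta_pos":[-16.5,0,0],"turn":0,"hand":3},{"delta_pos":[-16.5,0,0],"turn":0,"hand":3}]'
python3 - <<'E'
from h import *
st=r.read_state();M=R.from_rotvec(st["tool_rot"]).as_matrix();print(st["ee_pos"],np.arctan2(M[1,1],M[0,1])*57.3,M[:,2])
E
```

```text
time: 9.27
ee_pos: [0.4886, 0.0249, 0.0887]
tool_rot: [-2.207, -2.235, 0.004]
force: [-0.2, 0.1, -4.8]
finger_gap: 0.0449
grasp_force: 43.5
time: 9.93
ee_pos: [0.4911, -0.1377, 0.0886]
tool_rot: [-2.206, -2.235, 0.003]
force: [0.8, 0.1, -3.9]
finger_gap: 0.0455
grasp_force: 43.5
[ 0.49113702 -0.13766133  0.08863567] 0.7481859059301504 [-2.55190398e-03 -2.90648113e-04 -9.99996702e-01]
```

```bash
python3 -m inch '[{"delta_pos":[-0.3,0.5,0],"turn":0,"hand":3},{"delta_pos":[-0.3,1,0],"turn":0,"hand":3},{"delta_pos":[-0.3,1.5,1],"turn":0,"hand":3},{"delta_pos":[-0.3,1.55,2],"turn":0,"hand":3},{"delta_pos":[-0.3,1.55,3],"turn":0,"hand":3},{"delta_pos":[-0.3,1.55,4],"turn":0,"hand":3},{"delta_pos":[-0.3,1.55,4.3],"turn":0,"hand":3},{"delta_pos":[-0.3,1.55,4.3],"turn":0,"hand":3}]'
python3 - <<'E'
from h import *
st=r.read_state();M=R.from_rotvec(st["tool_rot"]).as_matrix();print(st["ee_pos"],np.arctan2(M[1,1],M[0,1])*57.3,M[:,2])
ci=imaging.camera_info("wrist");im=imaging.grab_frame("wrist");np.save("pics/w7.npy",im);np.save("pics/w7c.npy",ci,allow_pickle=True)
cv2.imwrite("pics/w7.png",cv2.resize(im[20:220,130:390],None,fx=3,fy=3,interpolation=cv2.INTER_CUBIC)[:,:,::-1])
E
```

```text
time: 10.6
ee_pos: [0.5067, -0.1389, 0.0455]
tool_rot: [-2.202, -2.238, 0.003]
force: [0.8, -0.9, -3.8]
finger_gap: 0.0446
grasp_force: 43.4
[ 0.50668146 -0.13890358  0.04545864] 0.9210828160471556 [-2.89217250e-03  2.67327738e-04 -9.99995782e-01]
```

View pics/w7.png

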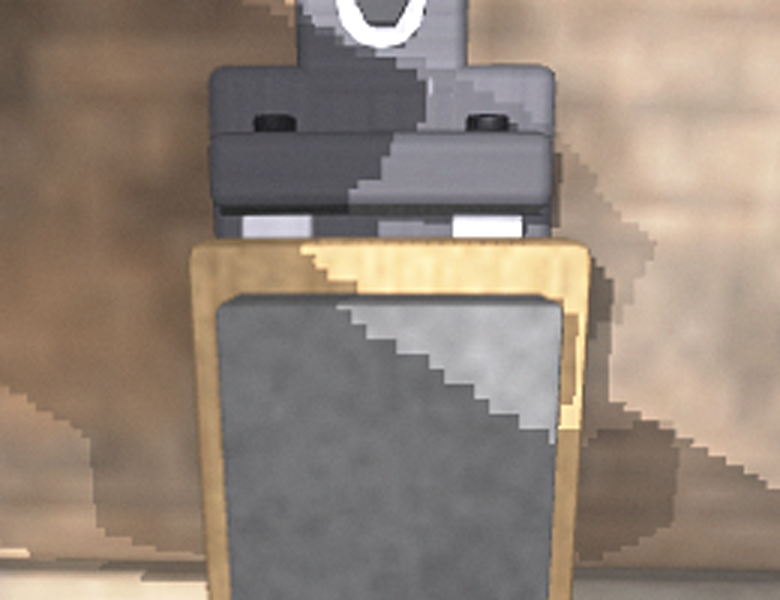

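The view shows the tray's front top edge at crop row ≈240 (columns 190–590), and the fixed jaw's front edge at row ≈208 (columns 210–552), nearly parallel.

Run:
```python
from h import *
ci=np.load("pics/w7c.npy",allow_pickle=True).item()
C=lambda p:np.array(p)/3+[130-.33,20-.33]
print("jaw sides+front",onplane(ci,C([(210,207),(553,207),(210,132),(549,132)]),.027).round(4))
print("housing outer",onplane(ci,C([(210,72),(555,72)]),.02).round(4))
for z in (.066,.069):
  t=onplane(ci,C([(190,242),(590,242),(210,600),(574,600)]),z);print("tray",t.round(4),np.linalg.norm(t[0]-t[1]),"left/right yaw",[np.arctan2(-(a[0]-b[0]),a[1]-b[1])*57.3 for a,b in((t[0],t[2]),(t[1],t[3]))])
print("stone front",onplane(ci,C([(219,305),(560,303)]),.085).round(4))
```

```text
jaw sides+front [[ 0.4724 -0.0596  0.027 ]
 [ 0.536  -0.0587  0.027 ]
 [ 0.4728 -0.0464  0.027 ]
 [ 0.5345 -0.0455  0.027 ]]
housing outer [[ 0.4719 -0.0352  0.02  ]
 [ 0.5361 -0.0343  0.02  ]]
tray [[ 0.4764 -0.0646  0.066 ]
 [ 0.5355 -0.0636  0.066 ]
 [ 0.4771 -0.1218  0.066 ]
 [ 0.5373 -0.1208  0.066 ]] 0.05914481069440206 left/right yaw [np.float64(0.6948197067559474), np.float64(1.7717636103635062)]
tray [[ 0.477  -0.0644  0.069 ]
 [ 0.5349 -0.0635  0.069 ]
 [ 0.4777 -0.1205  0.069 ]
 [ 0.5367 -0.1195  0.069 ]] 0.05793225111291763 left/right yaw [np.float64(0.694819706755938), np.float64(1.7717636103634848)]
stone front [[ 0.4838 -0.0718  0.085 ]
 [ 0.5284 -0.0709  0.085 ]]
```

```bash
python3 -m inch '[{"delta_pos":[0.22,-0.1,0.5],"turn":0,"hand":3},{"delta_pos":[0.22,-0.1,1],"turn":0,"hand":3},{"delta_pos":[0.22,-0.1,1.5],"turn":0,"hand":3},{"delta_pos":[0.22,-0.1,2],"turn":0,"hand":3},{"delta_pos":[0.22,-0.1,2.2],"turn":0,"hand":3},{"delta_pos":[0.22,-0.1,2.2],"turn":0,"hand":3},{"delta_pos":[0.22,-0.1,2.2],"turn":0,"hand":3},{"delta_pos":[0.22,-0.1,2.2],"turn":0,"hand":3}]'
python3 - <<'E'
from h import *
st=r.read_state();print(st["ee_pos"])
ci=imaging.camera_info("wrist");im=imaging.grab_frame("wrist");np.save("pics/w8.npy",im);np.save("pics/w8c.npy",ci,allow_pickle=True)
for c in (210,225,240,258,275,290,305):
    print(c," ".join(f"{y}:{im[y,c,0]},{im[y,c,2]}" for y in range(80,114)))
E
```

```text
time: 11.32
ee_pos: [0.507, -0.1371, 0.0251]
tool_rot: [2.204, 2.239, 0.0]
force: [0.7, -0.4, -3.7]
finger_gap: 0.0449
grasp_force: 43.4
[ 0.50704991 -0.13709567  0.0251268 ]
210 80:85,90 81:84,89 82:86,94 83:86,91 84:86,91 85:90,93 86:88,92 87:90,95 88:87,92 89:81,85 90:74,80 91:75,80 92:50,52 93:46,46 94:39,38 95:78,85 96:210,221 97:210,223 98:200,211 99:151,129 100:129,74 101:137,81 102:160,98 103:168,100 104:168,102 105:177,110 106:180,112 107:185,118 108:179,112 109:174,108 110:171,106 111:175,111 112:179,113 113:184,116
225 80:86,93 81:87,92 82:89,96 83:85,93 84:88,95 85:89,94 86:90,96 87:88,95 88:84,88 89:77,81 90:73,79 91:71,75 92:47,49 93:42,42 94:37,39 95:105,110 96:208,219 97:210,221 98:199,207 99:155,130 100:146,85 101:155,93 102:181,112 103:192,120 104:188,116 105:189,117 106:187,116 107:183,114 108:186,115 109:184,116 110:185,115 111:186,118 112:186,117 113:187,117
240 80:84,92 81:88,94 82:86,93 83:88,93 84:90,95 85:90,93 86:89,94 87:87,93 88:83,89 89:79,84 90:74,78 91:69,71 92:51,51 93:43,43 94:43,44 95:58,61 96:91,99 97:88,96 98:94,92 99:124,86 100:150,89 101:158,95 1
[... 933 characters left out ...]
51 86:148,159 87:141,149 88:128,136 89:121,128 90:116,121 91:102,110 92:64,62 93:67,68 94:56,58 95:111,118 96:204,216 97:251,255 98:255,255 99:173,129 100:169,96 101:222,132 102:251,173 103:252,180 104:251,178 105:251,180 106:251,179 107:250,177 108:250,177 109:248,170 110:249,171 111:250,176 112:251,178 113:251,179
305 80:142,151 81:144,152 82:142,150 83:142,151 84:144,150 85:142,152 86:142,154 87:145,151 88:129,141 89:121,128 90:115,121 91:107,113 92:63,63 93:70,69 94:59,58 95:94,98 96:206,218 97:241,249 98:255,255 99:171,129 100:163,92 101:215,125 102:253,178 103:253,185 104:252,182 105:251,177 106:251,174 107:250,169 108:250,169 109:250,170 110:250,172 111:251,176 112:250,175 113:251,178
```

Run:
```python
from h import *
ci=np.load("pics/w8c.npy",allow_pickle=True).item();im=np.load("pics/w8.npy")
print("cam",ci["cam_to_world"][:3,3])
for row,z in ((91.5,.027),(94.6,.027),(94.6,.02),(98.7,.049),(98.7,.040),(100.5,.049)): print(row,z,onplane(ci,[(258,row)],z)[0].round(4))
s=im.astype(int)
for row in (104,106,112,150):  # tray sides (orange)
    o=np.nonzero((s[row,:,0]-s[row,:,2])>45)[0];o=o[(o>170)&(o<345)];print(row,o.min(),o.max(),onplane(ci,[(o.min()-.5,row),(o.max()+.5,row)],.049)[:,0])
for row in (75,82,88): # jaw sides: bluish
    o=np.nonzero((s[row,:,0]-s[row,:,2])<0)[0];o=o[(o>170)&(o<345)];print(row,o.min(),o.max(),onplane(ci,[(o.min()-.5,row),(o.max()+.5,row)],.027)[:,0])
```

```text
cam [ 0.50619932 -0.05724686  0.19197282]
91.5 0.027 [ 0.5055 -0.0588  0.027 ]
94.6 0.027 [ 0.5055 -0.0603  0.027 ]
94.6 0.02 [ 0.5054 -0.0604  0.02  ]
98.7 0.049 [ 0.5056 -0.0616  0.049 ]
98.7 0.04 [ 0.5056 -0.0619  0.04  ]
100.5 0.049 [ 0.5056 -0.0624  0.049 ]
104 193 325 [0.47715903 0.53496557]
106 193 326 [0.47712466 0.53546386]
112 171 326 [0.46729215 0.53564827]
150 171 324 [0.46623084 0.53598966]
75 192 318 [0.47273322 0.53498445]
82 192 318 [0.47260759 0.53518908]
88 193 318 [0.47299524 0.53536804]
```

Gap to the rubber about 1.5 mm, sideways within 1–2 mm. Lower it.

```bash
python3 -m inch '[{"delta_pos":[-0.03,-0.1,0.3],"turn":0,"hand":3},{"delta_pos":[-0.03,-0.1,0.6],"turn":0,"hand":3},{"delta_pos":[-0.03,-0.1,0.9],"turn":0,"hand":3},{"delta_pos":[-0.03,-0.1,1.2],"turn":0,"hand":3},{"delta_pos":[-0.03,-0.1,1.5],"turn":0,"hand":3},{"delta_pos":[-0.03,-0.1,1.7],"turn":0,"hand":3},{"delta_pos":[-0.03,-0.1,1.8],"turn":0,"hand":3},{"delta_pos":[-0.03,-0.1,1.8],"turn":0,"hand":3}]'
python3 -m inch '[{"delta_pos":[0,0,0.03],"turn":0,"hand":3},{"delta_pos":[0,0,0.06],"turn":0,"hand":3},{"delta_pos":[0,0,0.09],"turn":0,"hand":3},{"delta_pos":[0,0,0.12],"turn":0,"hand":3},{"delta_pos":[0,0,0.14],"turn":0,"hand":3},{"delta_pos":[0,0,0.16],"turn":0,"hand":3},{"delta_pos":[0,0,0.18],"turn":0,"hand":3},{"delta_pos":[0,0,0.18],"turn":0,"hand":3}]'
```

```text
time: 12.03
ee_pos: [0.5057, -0.1373, 0.0067]
tool_rot: [-2.203, -2.239, 0.001]
force: [-0.0, 0.4, -3.8]
finger_gap: 0.0453
grasp_force: 43.5
time: 12.7
ee_pos: [0.5059, -0.1373, 0.0052]
tool_rot: [2.204, 2.239, 0.0]
force: [0.5, 0.3, -5.3]
finger_gap: 0.0449
grasp_force: 43.5
```

```bash
python3 -m inch '[{"delta_pos":[0,0,0.03],"turn":0,"hand":3},{"delta_pos":[0,0,0.06],"turn":0,"hand":3},{"delta_pos":[0,0,0.08],"turn":0,"hand":3},{"delta_pos":[0,0,0.1],"turn":0,"hand":3},{"delta_pos":[0,0,0.12],"turn":0,"hand":3},{"delta_pos":[0,0,0.14],"turn":0,"hand":3},{"delta_pos":[0,0,0.14],"turn":0,"hand":3},{"delta_pos":[0,0,0.14],"turn":0,"hand":3}]'
```

```text
time: 13.37
ee_pos: [0.5059, -0.1373, 0.0044]
tool_rot: [-2.204, -2.239, -0.001]
force: [-4.1, 1.1, 6.2]
finger_gap: 0.0449
grasp_force: 44.6
```

Seated (contact 10 N at the expected height). Release and rise.

```bash
python3 -m inch '[{"delta_pos":[0,0,-0.05],"turn":0,"hand":5},{"delta_pos":[0,0,-0.05],"turn":0,"hand":6},{"delta_pos":[0,0,-0.05],"turn":0,"hand":7},{"delta_pos":[0,0,-0.1],"turn":0,"hand":7},{"delta_pos":[0,0,-1],"turn":0,"hand":7},{"delta_pos":[0,0,-3],"turn":0,"hand":7},{"delta_pos":[0,0,-6],"turn":0,"hand":7},{"delta_pos":[0,0,-9],"turn":0,"hand":7}]' 20
python3 -m inch '[{"delta_pos":[1,0,-1],"turn":0,"hand":7},{"delta_pos":[1,0,-4],"turn":0,"hand":7},{"delta_pos":[1,0,-7],"turn":0,"hand":7},{"delta_pos":[1,0,-10],"turn":0,"hand":7},{"delta_pos":[1,0,-12],"turn":0,"hand":7},{"delta_pos":[1,0,-12],"turn":0,"hand":7},{"delta_pos":[1,0,-12],"turn":0,"hand":7},{"delta_pos":[1,0,-12],"turn":0,"hand":7}]'
python3 - <<'E'
from h import *
st=r.read_state();M=R.from_rotvec(st["tool_rot"]).as_matrix();print(st["ee_pos"],np.arctan2(M[1,1],M[0,1])*57.3,st["joints"])
ci=imaging.camera_info("wrist");im=imaging.grab_frame("wrist");np.save("pics/w9.npy",im);np.save("pics/w9c.npy",ci,allow_pickle=True)
h=lambda x,y,z:[.505-.0157*y+x,-.1353+y,z]
print(proj(ci,[h(0,.075,.027),h(0,-.075,.028),h(-.023,0,.044),h(.023,0,.044),h(0,-.138,.042),h(0,-.116,.036)]).round(0))
E
```

```text
time: 14.03
ee_pos: [0.5051, -0.1374, 0.0948]
tool_rot: [-2.203, -2.238, 0.002]
force: [0.5, 0.5, 0.4]
finger_gap: 0.0703
grasp_force: 0.0
time: 14.7
ee_pos: [0.5052, -0.1271, 0.2134]
tool_rot: [-2.203, -2.239, 0.0]
force: [-0.2, -1.0, -0.7]
finger_gap: 0.0698
grasp_force: 0.0
[ 0.50521539 -0.12711886  0.21343172] 0.918112600615513 [-0.23163855  0.2353103   0.46300103  1.86304575 -0.11914611  1.07085161
  0.29370116]
[[259. 101.]
 [259. 230.]
 [238. 173.]
 [280. 173.]
 [259. 281.]
 [259. 263.]]
```

Run:
```python
from h import *
ci=np.load("pics/w9c.npy",allow_pickle=True).item();im=np.load("pics/w9.npy");s=im.astype(int)
o=((s[...,0]-s[...,2])>40).astype(np.uint8); o[:, :225]=0;o[:,293:]=0
ys,xs=np.nonzero(o[:250]);print("tray px",ys.min(),ys.max(),xs.min(),xs.max())
for row in (115,130,150,170,200,220):
    x=np.nonzero(o[row])[0]
    if len(x): print(row,x.min(),x.max(),onplane(ci,[(x.min()-.5,row),(x.max()+.5,row)],.028)[:,0].round(4))
for c in (250,268):
    for rg in (range(96,112),range(218,312)): print(c," ".join(f"{y}:{s[y,c,0]},{s[y,c,2]}" for y in rg))
for row in (95,98,240,262,290,297):
    x=np.nonzero((s[row,:,0]-s[row,:,2])<6)[0];x=x[(x>215)&(x<310)];print("grey",row,x.min(),x.max())
for row in (276,281,286): print(row," ".join(f"{x}:{s[row,x].mean():.0f}" for x in range(232,288)))
```

```text
tray px 0 244 225 292
115 225 287 [0.4669 0.5348]
130 234 287 [0.4765 0.5354]
150 234 286 [0.4763 0.5352]
170 235 286 [0.4772 0.5361]
200 225 285 [0.4652 0.5365]
220 225 284 [0.4648 0.5363]
250 96:109,118 97:111,116 98:102,107 99:77,81 100:57,59 101:46,52 102:94,72 103:167,105 104:221,133 105:230,141 106:225,135 107:223,133 108:223,131 109:230,135 110:154,93 111:103,105
250 218:161,164 219:162,164 220:163,167 221:162,164 222:160,163 223:161,162 224:157,161 225:156,158 226:161,161 227:163,164 228:156,159 229:153,154 230:153,154 231:80,82 232:18,16 233:24,24 234:78,81 235:207,221 236:255,255 237:255,255 238:78,84 239:53,54 240:78,82 241:48,51 242:52,57 243:54,56 244:92,98 245:115,123 246:123,129 247:124,131 248:119,124 249:119,126 250:119,127 251:117,122 252:117,124 253:107,111 254:51,56 255:45,49 256:55,57 257:52,56 258:51,56 259:50,52 260:52,56 261:52,57 262:53,54 263:76,78 264:107,112 265:120,127 266:127,135 267:121,129 268:118,127 269:115,122 270:111,115 271:120,125 272:124,132 273:120,128 274:130,137 275:195,206 276:169,177 277:85,89 278:91,96 279:92,98 280:92,97 281:93,98 282:93,
[... 2332 characters left out ...]
4:80 255:199 256:148 257:197 258:143 259:142 260:173 261:166 262:165 263:113 264:148 265:112 266:144 267:110 268:139 269:148 270:72 271:32 272:68 273:38 274:138 275:128 276:123 277:123 278:123 279:123 280:123 281:123 282:121 283:117 284:119 285:107 286:159 287:210
286 232:206 233:181 234:130 235:118 236:124 237:124 238:122 239:120 240:121 241:123 242:119 243:120 244:115 245:91 246:83 247:92 248:89 249:90 250:87 251:93 252:87 253:130 254:103 255:129 256:104 257:152 258:113 259:152 260:127 261:133 262:143 263:130 264:115 265:93 266:108 267:94 268:87 269:89 270:91 271:90 272:91 273:88 274:108 275:120 276:122 277:124 278:122 279:126 280:123 281:123 282:123 283:116 284:120 285:111 286:194 287:194
```

Run:
```python
from h import *
ci=np.load("pics/w9c.npy",allow_pickle=True).item()
print(onplane(ci,[(259.5,263.3),(259.5,292),(233.5,280),(285.5,280)],.036).round(4))
print(onplane(ci,[(259.5,274.5),(259.5,285),(249.5,280),(269.5,280)],.041).round(4))
print("jawface",onplane(ci,[(259.5,100.5)],.027),"tray",onplane(ci,[(259.5,101.8),(259.5,234)],.028))
```

```text
[[ 0.5074 -0.2515  0.036 ]
 [ 0.508  -0.2933  0.036 ]
 [ 0.4752 -0.276   0.036 ]
 [ 0.5403 -0.275   0.036 ]]
[[ 0.5076 -0.2642  0.041 ]
 [ 0.5078 -0.2794  0.041 ]
 [ 0.4954 -0.2723  0.041 ]
 [ 0.52   -0.2719  0.041 ]]
jawface [[ 0.50436021 -0.05983337  0.027     ]] tray [[ 0.5043817  -0.06114792  0.028     ]
 [ 0.5067943  -0.21573024  0.028     ]]
```

Stone lies square, about 1 mm from the fixed jaw. The wheel top is at about (0.5077, −0.2725). Shut the fingers and go over the −x part of the wheel.

```bash
python3 -m inch '[{"delta_pos":[-3,-0.3,0],"turn":0,"hand":0},{"delta_pos":[-7,-0.6,0],"turn":0,"hand":0},{"delta_pos":[-11,-0.98,0],"turn":0,"hand":0},{"delta_pos":[-14.5,-0.98,0],"turn":0,"hand":0},{"delta_pos":[-14.5,-0.98,4],"turn":0,"hand":0},{"delta_pos":[-14.5,-0.98,8],"turn":0,"hand":0},{"delta_pos":[-14.5,-0.98,12],"turn":0,"hand":0},{"delta_pos":[-14.5,-0.98,14],"turn":0,"hand":0}]' 20
python3 -m inch '[{"delta_pos":[0,0,1],"turn":0,"hand":0},{"delta_pos":[0,0,2],"turn":0,"hand":0},{"delta_pos":[0,0,3],"turn":0,"hand":0},{"delta_pos":[0,0,3.5],"turn":0,"hand":0},{"delta_pos":[0,0,3.5],"turn":0,"hand":0},{"delta_pos":[0,0,3.5],"turn":0,"hand":0},{"delta_pos":[0,0,3.5],"turn":0,"hand":0},{"delta_pos":[0,0,3.5],"turn":0,"hand":0}]'
python3 - <<'E'
from h import *
st=r.read_state();print(st["ee_pos"],st["force"],st["finger_gap"])
e=st["ee_pos"];ci=imaging.camera_info("side");im=imaging.grab_frame("side")
cv2.imwrite("pics/s10.png",im[:,:,::-1])
# tip z: dark finger column in side view
for dz in (0,.01,.02,.03,.04): print(dz,proj(ci,[e[0],e[1]-.011,e[2]+dz]).round(1), proj(ci,[e[0],e[1],e[2]+dz]).round(1))
c=int(proj(ci,[e[0]-.006,e[1]-.011,e[2]+.03])[0,0]);print(c," ".join(f"{y}:{im[y,c].mean():.0f}" for y in range(225,290)))
E
```

```text
time: 15.42
ee_pos: [0.4948, -0.2711, 0.0681]
tool_rot: [-2.199, -2.233, 0.005]
force: [-0.1, 1.1, 0.2]
finger_gap: 0.0
grasp_force: 0.0
time: 16.08
ee_pos: [0.4989, -0.2727, 0.0397]
tool_rot: [2.202, 2.238, 0.001]
force: [0.3, 0.1, -0.4]
finger_gap: 0.0
grasp_force: 0.0
[ 0.49892792 -0.2726872   0.03973566] [ 0.25425875  0.06965993 -0.44690018] 2.895155583514596e-05
0 [[226.9 280.5]] [[227.2 277.2]]
0.01 [[226.8 278.2]] [[227.1 274.9]]
0.02 [[226.7 275.9]] [[227.  272.6]]
0.03 [[226.6 273.6]] [[226.9 270.3]]
0.04 [[226.5 271.2]] [[226.8 267.9]]
224 225:71 226:80 227:84 228:76 229:63 230:66 231:136 232:154 233:146 234:153 235:115 236:57 237:48 238:46 239:44 240:44 241:44 242:44 243:44 244:44 245:45 246:44 247:44 248:43 249:44 250:43 251:43 252:43 253:43 254:44 255:43 256:44 257:39 258:36 259:38 260:42 261:43 262:43 263:45 264:41 265:36 266:139 267:146 268:143 269:144 270:119 271:113 272:114 273:141 274:135 275:109 276:83 277:103 278:59 279:56 280:52 281:158 282:107 283:91 284:97 285:108 286:70 287:71 288:69 289:70
```

```bash
python3 -m inch '[{"delta_pos":[0,0,0.5],"turn":0,"hand":0},{"delta_pos":[0,0,1],"turn":0,"hand":0},{"delta_pos":[0,0,1.4],"turn":0,"hand":0},{"delta_pos":[0,0,1.7],"turn":0,"hand":0},{"delta_pos":[0,0,1.9],"turn":0,"hand":0},{"delta_pos":[0,0,2],"turn":0,"hand":0},{"delta_pos":[0,0,2.1],"turn":0,"hand":0},{"delta_pos":[0,0,2.1],"turn":0,"hand":0}]'
python3 -m inch '[{"delta_pos":[0,0,0.02],"turn":0,"hand":0},{"delta_pos":[0,0,0.04],"turn":0,"hand":0},{"delta_pos":[0,0,0.06],"turn":0,"hand":0},{"delta_pos":[0,0,0.08],"turn":0,"hand":0},{"delta_pos":[0,0,0.1],"turn":0,"hand":0},{"delta_pos":[0,0,0.12],"turn":0,"hand":0},{"delta_pos":[0,0,0.12],"turn":0,"hand":0},{"delta_pos":[0,0,0.12],"turn":0,"hand":0}]'
```

```text
time: 16.8
ee_pos: [0.4981, -0.2724, 0.018]
tool_rot: [-2.203, -2.239, -0.0]
force: [-1.9, 1.7, 4.1]
finger_gap: 0.0001
grasp_force: 1.8
time: 17.47
ee_pos: [0.4982, -0.2725, 0.0176]
tool_rot: [2.204, 2.239, 0.001]
force: [-4.0, 1.7, 13.2]
finger_gap: 0.0
grasp_force: 6.5
```

```bash
python3 -m inch '[{"delta_pos":[0,0,0.02],"turn":0,"hand":0},{"delta_pos":[0,0,0.04],"turn":0,"hand":0},{"delta_pos":[0,0,0.06],"turn":0,"hand":0},{"delta_pos":[0,0,0.08],"turn":0,"hand":0},{"delta_pos":[0,0,0.1],"turn":0,"hand":0},{"delta_pos":[0,0,0.1],"turn":0,"hand":0},{"delta_pos":[0,0,0.1],"turn":0,"hand":0},{"delta_pos":[0,0,0.1],"turn":0,"hand":0}]'
```

```text
time: 18.13
ee_pos: [0.4984, -0.2724, 0.0174]
tool_rot: [2.204, 2.239, 0.002]
force: [-5.8, 4.3, 21.1]
finger_gap: 0.0001
grasp_force: 10.6
```

Contact found; 21 N is too much, so ease off to ~14 N and stroke 1 cm.

```bash
python3 -m inch '[{"delta_pos":[0,0,-0.09],"turn":0,"hand":0},{"delta_pos":[0,0.1,-0.09],"turn":0,"hand":0},{"delta_pos":[0,0.25,-0.09],"turn":0,"hand":0},{"delta_pos":[0,0.4,-0.09],"turn":0,"hand":0},{"delta_pos":[0,0.55,-0.09],"turn":0,"hand":0},{"delta_pos":[0,0.7,-0.09],"turn":0,"hand":0},{"delta_pos":[0,0.85,-0.09],"turn":0,"hand":0},{"delta_pos":[0,1.0,-0.09],"turn":0,"hand":0}]'
```

```text
time: 18.8
ee_pos: [0.5082, -0.2723, 0.018]
tool_rot: [-2.204, -2.239, -0.001]
force: [-6.1, 3.4, 18.4]
finger_gap: -0.0001
grasp_force: 9.0
```

```bash
python3 -m inch '[{"delta_pos":[0,0.15,-0.05],"turn":0,"hand":0},{"delta_pos":[0,0.3,-0.05],"turn":0,"hand":0},{"delta_pos":[0,0.45,-0.05],"turn":0,"hand":0},{"delta_pos":[0,0.6,-0.05],"turn":0,"hand":0},{"delta_pos":[0,0.75,-0.05],"turn":0,"hand":0},{"delta_pos":[0,0.9,-0.05],"turn":0,"hand":0},{"delta_pos":[0,1.0,-0.05],"turn":0,"hand":0},{"delta_pos":[0,1.1,-0.05],"turn":0,"hand":0}]'
```

```text
time: 19.47
ee_pos: [0.5186, -0.2722, 0.0174]
tool_rot: [-2.203, -2.238, 0.0]
force: [-1.1, 0.8, 4.4]
finger_gap: 0.0
grasp_force: 2.3
```

Turned with ~6 N tangentially; the tip's flat ends near +10 mm. Lift, return, and stroke again.

```bash
python3 -m inch '[{"delta_pos":[0,0,-0.5],"turn":0,"hand":0},{"delta_pos":[0,-0.5,-1],"turn":0,"hand":0},{"delta_pos":[0,-1.4,-1],"turn":0,"hand":0},{"delta_pos":[0,-2,-1],"turn":0,"hand":0},{"delta_pos":[0,-2,-0.8],"turn":0,"hand":0},{"delta_pos":[0,-2,-0.4],"turn":0,"hand":0},{"delta_pos":[0,-2,-0.2],"turn":0,"hand":0},{"delta_pos":[0,-2,-0.15],"turn":0,"hand":0}]'
python3 -m inch '[{"delta_pos":[0,0,0.05],"turn":0,"hand":0},{"delta_pos":[0,0,0.1],"turn":0,"hand":0},{"delta_pos":[0,0,0.13],"turn":0,"hand":0},{"delta_pos":[0,0,0.15],"turn":0,"hand":0},{"delta_pos":[0,0,0.17],"turn":0,"hand":0},{"delta_pos":[0,0,0.17],"turn":0,"hand":0},{"delta_pos":[0,0,0.17],"turn":0,"hand":0},{"delta_pos":[0,0,0.17],"turn":0,"hand":0}]'
```

```text
time: 20.13
ee_pos: [0.4993, -0.2723, 0.0181]
tool_rot: [-2.203, -2.239, 0.0]
force: [-1.5, 0.6, 5.3]
finger_gap: -0.0
grasp_force: 2.8
time: 20.8
ee_pos: [0.4994, -0.2723, 0.0178]
tool_rot: [-2.203, -2.239, -0.001]
force: [-4.3, 3.4, 14.7]
finger_gap: -0.0001
grasp_force: 7.4
```

```bash
python3 -m inch '[{"delta_pos":[0,0.2,-0.01],"turn":0,"hand":0},{"delta_pos":[0,0.45,-0.02],"turn":0,"hand":0},{"delta_pos":[0,0.7,-0.03],"turn":0,"hand":0},{"delta_pos":[0,0.95,-0.03],"turn":0,"hand":0},{"delta_pos":[0,1.2,-0.03],"turn":0,"hand":0},{"delta_pos":[0,1.45,-0.03],"turn":0,"hand":0},{"delta_pos":[0,1.6,-0.03],"turn":0,"hand":0},{"delta_pos":[0,1.7,-0.03],"turn":0,"hand":0}]'
python3 - <<'E'
from h import *
st=r.read_state();print(st["ee_pos"],st["force"])
ci=imaging.camera_info("wrist");im=imaging.grab_frame("wrist");s=im.astype(int);np.save("pics/w11.npy",im)
p=proj(ci,[[.5062,-.2105,.028],[.5062,-.2105,.0275],[.5062,-.225,.0275],[.507,-.235,.0275],[.5075,-.251,.036]]);print(p.round(1))
c=int(p[0,0])
print(" ".join(f"{y}:{s[y,c,0]},{s[y,c,2]}" for y in range(60,200)))
E
```

```text
time: 21.47
ee_pos: [0.516, -0.272, 0.0178]
tool_rot: [-2.203, -2.238, -0.0]
force: [-4.2, 1.5, 11.5]
finger_gap: -0.0003
grasp_force: 5.5
[ 0.5160354  -0.2720256   0.01777426] [-4.17823139  1.47409711 11.50283647]
[[240.4 127.2]
 [240.5 127. ]
 [240.5 156.4]
 [242.2 175.8]
 [242.3 211.3]]
60:93,95 61:99,100 62:99,100 63:99,99 64:101,104 65:103,105 66:102,104 67:103,103 68:100,101 69:99,98 70:101,101 71:97,97 72:98,100 73:97,97 74:95,96 75:97,97 76:96,98 77:96,96 78:100,101 79:100,102 80:99,101 81:100,100 82:100,101 83:99,101 84:100,99 85:98,98 86:99,99 87:95,97 88:99,102 89:100,102 90:102,102 91:100,102 92:101,102 93:100,103 94:101,103 95:99,102 96:99,100 97:103,105 98:102,104 99:104,104 100:97,99 101:103,104 102:96,98 103:98,99 104:94,94 105:93,95 106:94,96 107:98,98 108:97,99 109:99,100 110:98,99 111:99,101 112:97,101 113:86,90 114:94,77 115:136,84 116:146,88 117:145,88 118:147,86 119:147,87 120:150,89 121:150,91 122:148,86 123:154,93 124:156,98 125:156,93 126:115,70 127:55,36 128:38,34 129:38,39 130:31,34 131:46,45 132:175,186 133:191,200 134:187,197 135:186,195 136:184,193 137:180,190 138:182,189 139:164,174 140:73,77 141:73,75 142:74,78 143:74,79 144:74,77 145:73,77 146:72,77 147:75,78 148:56,58 149:56,59 150:71,75 151:54,57 152:57,59 153:55,57 154:65,66 155:72,78 156:71,78 157:74,80 158:77,81 159:68,72 160:75,79 161:74,81 162:76,82 163:74,80 164:73,76 165:75,81 166:72,77 167:73,79 168:72,78 169:78,80 170:76,81 171:73,76 172:73,79 173:70,76 174:71,74 175:72,77 176:71,75 177:75,78 178:65,71 179:63,67 180:110,118 181:165,173 182:157,167 183:158,167 184:114,121 185:24,29 186:49,54 187:169,178 188:163,172 189:160,171 190:44,46 191:38,41 192:112,120 193:163,172 194:159,167 195:116,124 196:21,24 197:62,66 198:211,223 199:204,216
```

```bash
cat > jaw.py <<'E'
from h import *
import sys
def rep(ci,rows,c):
    for n,y,z in rows: print(n,round(1000*onplane(ci,[(c,y)],z)[0,1],1),end="  ")
    print()
E
python3 - <<'E'
from jaw import *
ci=np.load("pics/w9c.npy",allow_pickle=True).item()
rep(ci,[("tray",230.8,.028),("plateF",234.5,.0275),("plateB",237.6,.0275),("jawF",243.8,.0275),("jawB",253.3,.0275),("hous",263.3,.036)],259.5)
ci=imaging.camera_info("wrist")
rep(ci,[("stoneend",113.5,.044),("tray",126.2,.028),("plateF",131.5,.0275),("plateB",139.5,.0275),("jawF",147.5,.0275),("jawF",154.2,.0275),("jawB",178.2,.0275),("jawB",179.8,.0275)],240.5)
E
```

```text
tray -211.5  plateF -216.6  plateB -220.8  jawF -229.2  jawB -242.4  hous -251.5  
stoneend -202.8  tray -210.0  plateF -212.6  plateB -216.6  jawF -220.5  jawF -223.9  jawB -236.3  jawB -237.1
```

Jaw advanced ~5.4 mm, the plate is touching and back ~1.2 mm; about 2.8 mm (≈18 mm of rim) remain. One more stroke.

```bash
python3 -m inch '[{"delta_pos":[0,0,-0.5],"turn":0,"hand":0},{"delta_pos":[0,-0.5,-1],"turn":0,"hand":0},{"delta_pos":[0,-1.3,-1],"turn":0,"hand":0},{"delta_pos":[0,-1.7,-1],"turn":0,"hand":0},{"delta_pos":[0,-1.7,-0.8],"turn":0,"hand":0},{"delta_pos":[0,-1.7,-0.4],"turn":0,"hand":0},{"delta_pos":[0,-1.7,-0.2],"turn":0,"hand":0},{"delta_pos":[0,-1.7,-0.1],"turn":0,"hand":0}]'
python3 -m inch '[{"delta_pos":[0,0,0.05],"turn":0,"hand":0},{"delta_pos":[0,0,0.08],"turn":0,"hand":0},{"delta_pos":[0,0,0.1],"turn":0,"hand":0},{"delta_pos":[0,0,0.12],"turn":0,"hand":0},{"delta_pos":[0,0,0.12],"turn":0,"hand":0},{"delta_pos":[0,0,0.12],"turn":0,"hand":0},{"delta_pos":[0,0,0.12],"turn":0,"hand":0},{"delta_pos":[0,0,0.12],"turn":0,"hand":0}]'
```

```text
time: 22.18
ee_pos: [0.4993, -0.2723, 0.0178]
tool_rot: [-2.203, -2.239, -0.0]
force: [-3.5, 1.7, 12.0]
finger_gap: -0.0004
grasp_force: 6.4
time: 22.85
ee_pos: [0.4994, -0.2722, 0.0177]
tool_rot: [-2.203, -2.239, -0.001]
force: [-4.2, 3.2, 13.9]
finger_gap: -0.0004
grasp_force: 7.4
```

```bash
python3 -m inch '[{"delta_pos":[0,0.2,0],"turn":0,"hand":0},{"delta_pos":[0,0.45,-0.01],"turn":0,"hand":0},{"delta_pos":[0,0.7,-0.02],"turn":0,"hand":0},{"delta_pos":[0,0.95,-0.02],"turn":0,"hand":0},{"delta_pos":[0,1.2,-0.02],"turn":0,"hand":0},{"delta_pos":[0,1.4,-0.01],"turn":0,"hand":0},{"delta_pos":[0,1.55,-0.01],"turn":0,"hand":0},{"delta_pos":[0,1.65,-0.01],"turn":0,"hand":0}]'
python3 - <<'E'
from jaw import *
st=r.read_state();print(st["ee_pos"],st["force"])
ci=imaging.camera_info("wrist");im=imaging.grab_frame("wrist");s=im.astype(int)
c=240;print(" ".join(f"{y}:{s[y,c].mean():.0f}" for y in range(112,182)))
np.save("pics/w12c.npy",ci,allow_pickle=True)
E
```

```text
time: 23.52
ee_pos: [0.5153, -0.2721, 0.0178]
tool_rot: [-2.203, -2.238, -0.0]
force: [-5.4, 2.2, 15.0]
finger_gap: 0.0003
grasp_force: 6.9
[ 0.51533448 -0.27205827  0.01780296] [-5.42249036  2.18206387 14.96000564]
112:95 113:78 114:94 115:114 116:117 117:119 118:120 119:124 120:126 121:130 122:128 123:130 124:131 125:122 126:91 127:42 128:35 129:38 130:36 131:67 132:181 133:195 134:192 135:187 136:186 137:184 138:181 139:131 140:76 141:71 142:73 143:68 144:52 145:65 146:60 147:54 148:56 149:60 150:71 151:75 152:76 153:78 154:74 155:76 156:77 157:77 158:79 159:77 160:72 161:76 162:76 163:77 164:77 165:75 166:71 167:77 168:74 169:71 170:73 171:69 172:70 173:72 174:62 175:67 176:132 177:163 178:162 179:164 180:18 181:36
```

The plate is back about 3.1 mm; a short further stroke of ~7 mm brings it to about 4.

```bash
python3 -m inch '[{"delta_pos":[0,0,-0.5],"turn":0,"hand":0},{"delta_pos":[0,-0.5,-1],"turn":0,"hand":0},{"delta_pos":[0,-1.2,-1],"turn":0,"hand":0},{"delta_pos":[0,-1.2,-0.9],"turn":0,"hand":0},{"delta_pos":[0,-1.2,-0.6],"turn":0,"hand":0},{"delta_pos":[0,-1.2,-0.3],"turn":0,"hand":0},{"delta_pos":[0,-1.2,-0.15],"turn":0,"hand":0},{"delta_pos":[0,-1.2,-0.1],"turn":0,"hand":0}]'
python3 -m inch '[{"delta_pos":[0,0,0.04],"turn":0,"hand":0},{"delta_pos":[0,0,0.06],"turn":0,"hand":0},{"delta_pos":[0,0,0.08],"turn":0,"hand":0},{"delta_pos":[0,0.15,0.08],"turn":0,"hand":0},{"delta_pos":[0,0.3,0.08],"turn":0,"hand":0},{"delta_pos":[0,0.45,0.08],"turn":0,"hand":0},{"delta_pos":[0,0.6,0.08],"turn":0,"hand":0},{"delta_pos":[0,0.75,0.08],"turn":0,"hand":0}]'
python3 -m inch '[{"delta_pos":[0,0,-0.3],"turn":0,"hand":0},{"delta_pos":[0,0,-1],"turn":0,"hand":0},{"delta_pos":[0,0,-3],"turn":0,"hand":0},{"delta_pos":[0,0,-5],"turn":0,"hand":0},{"delta_pos":[0,0,-5],"turn":0,"hand":0},{"delta_pos":[0,0,-5],"turn":0,"hand":0},{"delta_pos":[0,0,-5],"turn":0,"hand":0},{"delta_pos":[0,0,-5],"turn":0,"hand":0}]'
python3 - <<'E'
from jaw import *
st=r.read_state();print(st["ee_pos"],st["force"])
ci=imaging.camera_info("wrist");im=imaging.grab_frame("wrist");s=im.astype(int)
p=proj(ci,[[.5062,-.21,.028],[.5062,-.24,.0275]]);print(p);c=int(p[0,0])
print(" ".join(f"{y}:{s[y,c].mean():.0f}" for y in range(int(p[0,1])-12,int(p[1,1])+8)))
for rw in (-.19,-.12,-.10): # tray sides
    q=proj(ci,[.506,rw,.028])[0];o=np.nonzero((s[int(q[1]),:,0]-s[int(q[1]),:,2])>40)[0];o=o[abs(o-q[0])<70];print(rw,o.min(),o.max())
np.save("pics/w13.npy",im);np.save("pics/w13c.npy",ci,allow_pickle=True)
E
```

```text
time: 24.23
ee_pos: [0.5038, -0.2722, 0.0181]
tool_rot: [-2.203, -2.239, -0.0]
force: [-3.1, 1.5, 11.3]
finger_gap: -0.0001
grasp_force: 5.9
time: 24.9
ee_pos: [0.5102, -0.2721, 0.018]
tool_rot: [-2.203, -2.237, 0.0]
force: [-8.0, 3.3, 17.6]
finger_gap: -0.0004
grasp_force: 9.1
time: 25.57
ee_pos: [0.5108, -0.2718, 0.0663]
tool_rot: [-2.202, -2.238, 0.001]
force: [-0.1, 0.5, -0.9]
finger_gap: 0.0
grasp_force: 0.0
[ 0.5107997  -0.27178373  0.0663102 ] [-0.07754132  0.47245862 -0.8892855 ]
[[253.32465155 117.98914262]
 [252.86964606 164.32296564]]
105:90 106:88 107:81 108:88 109:103 110:106 111:105 112:108 113:108 114:110 115:110 116:114 117:109 118:74 119:41 120:31 121:29 122:106 123:174 124:177 125:176 126:170 127:168 128:109 129:71 130:67 131:52 132:58 133:52 134:48 135:63 136:68 137:70 138:69 139:68 140:69 141:69 142:69 143:70 144:71 145:68 146:70 147:69 148:69 149:68 150:65 151:67 152:65 153:67 154:57 155:73 156:159 157:154 158:157 159:51 160:35 161:159 162:154 163:108 164:32 165:92 166:157 167:157 168:15 169:49 170:159 171:156
-0.19 208 303Traceback (most recent call last):
  File "<stdin>", line 7, in <module>
    return umr_minimum(a, axis, None, out, keepdims, initial, where)
ValueError: zero-size array to reduction operation minimum which has no identity
```

Plate now ~4 mm back (tangential 8 N agrees). Retreat and check from above.

```bash
python3 -m inch '[{"delta_pos":[0,0,-4],"turn":0,"hand":0},{"delta_pos":[0,0,-8],"turn":0,"hand":0},{"delta_pos":[0,0,-12],"turn":0,"hand":0},{"delta_pos":[4,-0.3,-14.7],"turn":0,"hand":0},{"delta_pos":[8,-0.5,-14.7],"turn":0,"hand":0},{"delta_pos":[12,-0.5,-14.7],"turn":0,"hand":0},{"delta_pos":[14.5,-0.5,-14.7],"turn":0,"hand":0},{"delta_pos":[14.5,-0.5,-14.7],"turn":0,"hand":0}]'
python3 -m inch '[{"delta_pos":[0,0,0],"turn":0,"hand":0},{"delta_pos":[0,0,0],"turn":0,"hand":0},{"delta_pos":[0,0,0],"turn":0,"hand":0},{"delta_pos":[0,0,0],"turn":0,"hand":0},{"delta_pos":[0,0,0],"turn":0,"hand":0},{"delta_pos":[0,0,0],"turn":0,"hand":0},{"delta_pos":[0,0,0],"turn":0,"hand":0},{"delta_pos":[0,0,0],"turn":0,"hand":0}]'
python3 - <<'E'
from jaw import *
ci=imaging.camera_info("wrist");im=imaging.grab_frame("wrist");s=im.astype(int)
for c in (245,259,272):
  for a,b in ((94,112),(226,258)): print(c," ".join(f"{y}:{s[y,c].mean():.0f}" for y in range(a,b)))
for row in (108,130,150,170,190,210):
    x=[k for k in range(225,295) if s[row,k,0]-s[row,k,2]>45]; print(row,[v for v in x if v<245][-1:],[v for v in x if v>275][-1:])
rep(ci,[("face",100.8,.027),("tray",101.8,.028),("trayB",230.8,.028)],259)
E
```

```text
time: 26.28
ee_pos: [0.5041, -0.1202, 0.2135]
tool_rot: [-2.192, -2.246, -0.002]
force: [0.3, 0.6, -0.0]
finger_gap: 0.0
grasp_force: 0.0
time: 26.95
ee_pos: [0.5039, -0.1276, 0.2141]
tool_rot: [-2.204, -2.239, 0.0]
force: [0.6, -0.5, -1.1]
finger_gap: 0.0001
grasp_force: 0.0
245 94:112 95:115 96:114 97:110 98:91 99:66 100:58 101:117 102:176 103:192 104:192 105:193 106:190 107:194 108:140 109:115 110:153 111:152
245 226:159 227:167 228:169 229:121 230:106 231:255 232:255 233:255 234:217 235:194 236:51 237:102 238:124 239:127 240:126 241:122 242:127 243:121 244:120 245:111 246:128 247:194 248:197 249:153 250:71 251:81 252:94 253:96 254:98 255:96 256:97 257:102
259 94:112 95:111 96:117 97:109 98:93 99:64 100:62 101:125 102:184 103:200 104:197 105:193 106:192 107:192 108:133 109:102 110:132 111:134
259 226:160 227:160 228:158 229:113 230:104 231:255 232:255 233:255 234:60 235:52 236:61 237:106 238:121 239:68 240:24 241:23 242:31 243:26 244:22 245:28 246:20 247:28 248:21 249:27 250:25 251:29 252:27 253:28 254:27 255:28 256:25 257:24
272 94:115 95:112 96:115 97:110 98:91 99:62 100:49 101:113 102:168 103:181 104:186 105:188 106:186 107:197 108:142 109:110 110:144 111:145
272 226:158 227:163 228:160 229:112 230:106 231:255 232:255 233:255 234:58 235:48 236:59 237:105 238:119 239:106 240:106 241:109 242:109 243:108 244:109 245:109 246:108 247:108 248:107 249:112 250:107 251:107 252:107 253:108 254:110 255:111 256:107 257:109
108 [244] [288]
130 [239] [288]
150 [239] [287]
170 [240] [287]
190 [240] [286]
210 [241] [286]
face -60.8  tray -61.8  trayB -212.4
```

```bash
python3 -c "
from station import r
print(r.job_done())"
```

```text
the job is handed in; nothing more can be done
None
```

I handed the job in: by my wrist-camera measurements the whetstone tray lies flat and square against the fixed jaw with the sprung plate pushed back about 4 mm, and wheel readings peaked at 21 N; the judge's result was not shown.

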